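# Load a flat battery pack into a sprung test cradle

## Task

Load the flat battery pack into the test cradle: set it on the loading deck with its contact end towards the bay, push it over the ramped lip and on against the sprung contact block until its tail clears the lip, and get the tail down behind the lip, so that the pack lies flat on the bay floor, held between lip and contacts. Work gently, never forcing the pack into the cradle, leave the things around in place, and let go of the pack.

Things in the scene. Friction and masses are not known exactly. Their poses are not given: they have to be found in the camera images.
- pack: flat black battery pack, 96 long (x) x 54 wide (y) x 14 thick (z) mm, 0.11 to 0.22 kg, loose, flat on the bench at first. Origin: centre of its underside. The +x end (nose) has four brass contact strips that wrap from its end face onto the top; three low ribs cross the top near the tail (-x). Left of it (y over 0.3) a fixed test fixture stands open, up to 0.25 m high: pass above
- pack_nose (a point): middle of the pack's nose end face, 7 mm above its underside; the bottom edge of this end has a 45 degree bevel (4 mm legs, full width) that helps it up the ramp
- pack_tail (a point): middle of the pack's tail end face, 7 mm above its underside; the top edge of this end has a 45 degree thumb bevel (4 mm legs, full width), by which it is pressed in and down. If the tail is pressed down while the pack still lies far out on the lip, the nose rises against the keeper
- cradle: grey test cradle 274 x 94 mm, screwed to the bench. Origin: centre of its underside; +x is the loading direction, z up. Along x come the deck, the lip, the bay with the sprung black contact block, and from x = 117 to 137 mm an aluminium end block 43 high with two binding posts to 60. More than 80 N between pack and cradle counts as forcing
- deck_center (a point): middle of the flat loading deck, on its surface (cradle x = -86 mm, height 20 above the bench). Deck 80 wide, from cradle x = -137 to -25; a pack centred here lies wholly on it, nose 13 mm short of the ramp. Flared lead-ins 26 high stand on both sides from x = -36 to -7, 78 apart at the mouth
- lip_crest (a point): top inner edge of the lip, middle (cradle x = -7 mm, height 25 above the bench). The lip crosses the deck: ramp from x = -25 (height 20) to -11, flat crest to -7, then a vertical inner face 8 mm down to the bay floor
- bay_center (a point): on the bay floor (cradle x = 41 mm, height 17 above the bench), where the origin of the seated pack comes: its tail face then rests on the lip's inner face. Side walls 58 mm apart, 29 high
- contact_face (a point): middle of the contact block's front face, 7 mm above the bay floor (cradle x = 81 mm at rest). The block slides back along x, 12 mm to a hard stop, on a spring of 3.5 N at rest and 350 N/m: 6 N at 8 mm, where the pack's tail just clears the lip. Its keeper overhangs the face by 10 mm, 18.5 mm above the floor, so the nose must go in under it; top 40 mm above the bench
- meter: bystander: handheld multimeter 158 x 78 x 44 mm, loose, origin at the centre of its underside; leave it
- brick: bystander: black power brick 121 x 52 x 32 mm, loose, origin at the centre of its underside; leave it
Not all that is in view belongs to the job. Of the things like the pack, leave any that is pink; of the rest the larger one is meant.

How it is judged (in metres and radians):
At the end, for the whole second after the job is handed in: the pack lies flat (within 0.05 rad, right way up) on the bay floor (within 2 mm), nose towards the contact block, its tail face within about 3 mm of the lip's inner face, the contact block held back by more than 5 mm, everything at rest and released (z of pack in the frame of cradle below 0.019 m and z of pack_tail in the frame of cradle below 0.0265 m and x of pack_tail in the frame of cradle between -0.0095 and -0.003 m and x of pack_nose in the frame of cradle above 0.08 m and angle between pack's own z axis and vertical below 0.05 rad and x of contact_face in the frame of cradle above 0.086 m and linear speed of pack below 0.02 m/s); the robot touches nothing.
It fails at once if the pack is forced with more than 80 N against the cradle or its contact block (contact force between pack and cradle above 80 N).
It fails at once if the multimeter is moved by more than 3 cm (distance of meter from where it was at the start of the episode above 0.03 m).
It fails at once if the power brick is moved by more than 3 cm (distance of brick from where it was at the start of the episode above 0.03 m).
It also fails if it takes over 58 s, if anything falls off the work surface, if the arm or the gripper's body presses on something with over 40 N, if the wrist force passes 120 N, or if a joint passes its speed limit or range.

## Robot

A 7-joint arm with a two-finger parallel gripper is mounted at the origin on a cart in front of the work surface, level with it; the furniture and walls round the work are solid. World frame = base frame: x ahead of the robot, y to its left, z up, the work surface at z = 0. Lengths are in mm, angles in rad, forces in N, time in s.
With the tool pointing down it reaches from about 425 to 925 mm from the base axis. Payload 6.8 kg.
Tool frame: the origin (TCP) lies on the centre line of the jaws, within the pads' length; the fingertips stand 22 mm ahead of it and the grasp point (between the pads) lies 3 mm ahead of it; z points along the fingers, y is the line along which they close (so a half turn about z gives the same grasp; the last joint's range is limited). The gripper opens to 88 mm and grips with 3 to 60 N. Pads are 20 mm wide; open, the fingers measure 115 mm over their backs; the gripper's body (75 mm by 178 mm) begins 61 mm behind the grasp point.
Start: joints at [-1.225, 0.477, 0.022, 1.555, -0.011, 1.109, -0.083], TCP at [295.908, 606.7, 244.664] pointing down, gripper open.
Joint ranges: [-2.96, 2.96], [-0.34, 2.1], [-1.41, 1.46], [0.24, 2.44], [-1.37, 4.51], [0.17, 1.92], [-2.96, 2.96]. Speed limits (rad/s): [2.39, 2.39, 3.14, 3.14, 3.14, 3.14, 3.14].

## Interface

Orientations are given as a unit quaternion [w, x, y, z].
In Python, from plant import monitor, snapshot, arm gives the robot as it stands.
- The arm moves only by the tool arm_command, never from a script. Its argument "steps" is a list of rows, each a list of 4 numbers: the shift along the tool's x, y, z in m, then the turn about the tool's z in degrees. A call has exactly 8 rows; each row shifts and turns the commanded pose from where the row before left it, along the tool's axes as they then stand; what a row does not reach is not made up. A row lasts 1/10 s, in which the tool goes at most 50 mm and 8.59 degrees, less where a joint would pass 70% of its speed; a pose out of reach is approached as far as the arm can. A call with a gripper value outside its range is refused whole. "claw" is the closure, from 0 (fully open) to 1 (shut), set as the call begins (left out, the last holds). The fingers move at their own pace and stop on an object; "newtons" is the grip in N (left out, the last holds). Time passes only in rows, so rows that do not move let the fingers close, or fill a call up. It gives the time, the measured TCP pose, the force, the opening and the grip force at its end, in the units of the state.
- monitor.sense(): the state, without advancing time (a new reading comes with each control period).
- snapshot(name): name is "scene" or "top" or "wrist"; returns a dict with "frame" (480x640x3 uint8, red, green, blue), "vertical_fov" (degrees; the focal length in pixels is half the picture's height over the tangent of half this angle, whatever the lens; pixels are square), "cx", "cy" (the principal point, pixels), "R" (3x3) and "t" (3): a world point X has camera coordinates R X + t; the wrist camera has in their place "hand_eye" (4x4, takes a point from camera to tool coordinates, whose origin is the TCP and whose axes are the flange's). Camera axes: x right, y down, z forward; pixel columns grow to the right and rows downward; lengths in mm; the calibration is good to about 2 mm. A picture is of the moment at which its call begins: read the wrist's pose just before it. There is no depth.
- arm.close_job(): hands the job in; it is judged then, once.
The state is a dict: "t": time; "joint_pos": joint angles; "joint_velocities": joint speeds; "effort": joint torques, N m; "tool_pos": TCP position; "ee_rot": TCP orientation; "wrist_force": force on the tool from outside, world axes, zero at the start; "moment": the same for the moment, N m; "opening": finger opening in mm; "grip_force": force on a finger pad.
Only numpy, scipy, OpenCV 4.12 (cv2) and the standard library are available. Lean on these libraries where they do the work, as an engineer would, in place of code of your own. Each camera call takes 0.05 s, during which the arm holds its last target. There are 200 camera calls.

## Working session

There is one attempt and no reset: what is moved stays moved. The work goes in short steps, Python scripts to look and compute and a tool call to move; the robot and the scene stay as the last step left them, time stands still between calls to the robot, and variables do not carry over. Pictures are saved under pics/ and viewed, at most 10 in all, crops included, and the job is handed in when it is done.

Besides the shell and the picture viewer there is one more tool, called after "Call:" as name(argument=value, ...), one argument or row to a line, values as JSON. arm_command: Moves the arm, as the interface text tells. Its arguments: {"type":"object","properties":{"steps":{"type":"array"},"claw":{"type":"number"},"newtons":{"type":"number"}},"required":["steps"]}

```bash
mkdir -p pics; ls; cat > h.py <<'E'
import numpy as np, cv2
from plant import monitor, snapshot, arm
from scipy.spatial.transform import Rotation as Ro
def cam(name):
    s=monitor.sense(); d=snapshot(name)
    f=240/np.tan(np.radians(d['vertical_fov'])/2)
    if 'R' in d: R=np.array(d['R']);t=np.array(d['t'])
    else:
        q=s['ee_rot']; T=np.eye(4);T[:3,:3]=Ro.from_quat([q[1],q[2],q[3],q[0]]).as_matrix();T[:3,3]=s['tool_pos']
        M=np.linalg.inv(T@np.array(d['hand_eye'])); R=M[:3,:3];t=M[:3,3]
    return dict(im=d['frame'],f=f,c=(d['cx'],d['cy']),R=R,t=t)
def ray(c,p):
    v=np.array([(p[0]-c['c'][0])/c['f'],(p[1]-c['c'][1])/c['f'],1.]); return -c['R'].T@c['t'], c['R'].T@v
def onz(c,p,z):
    o,d=ray(c,p); return o+d*(z-o[2])/d[2]
def two(c1,p1,c2,p2):
    o1,d1=ray(c1,p1);o2,d2=ray(c2,p2)
    s=np.linalg.lstsq(np.c_[d1,-d2],o2-o1,rcond=None)[0]
    a=o1+s[0]*d1;b=o2+s[1]*d2; return (a+b)/2,np.linalg.norm(a-b)
def proj(c,X):
    v=c['R']@np.array(X)+c['t']; return v[:2]/v[2]*c['f']+np.array(c['c'])
def save(c,n): cv2.imwrite('pics/'+n,cv2.cvtColor(c['im'],cv2.COLOR_RGB2BGR))
E
cat > a.py <<'E'
from h import *
import pickle
C={}
for n in ['scene','top','wrist']:
    C[n]=cam(n); save(C[n],n+'0.png'); print(n,C[n]['f'],C[n]['c'],-C[n]['R'].T@C[n]['t'],C[n]['R'].round(3).tolist())
pickle.dump(C,open('C0.pkl','wb')); print(monitor.sense())
E
python3 a.py
```

```text
pics
scene 491.9243760536752 (320.1349381167772, 237.5861123588774) [ 167.06214016 -736.99589526  960.86474748] [[0.899, -0.438, 0.0], [-0.336, -0.691, -0.64], [0.28, 0.575, -0.769]]
top 495.39897223934435 (323.96818566445074, 237.8869337228928) [ 388.51049987  -52.27824595 1031.38370557] [[-0.004, -1.0, 0.016], [-0.993, 0.002, -0.118], [0.118, -0.016, -0.993]]
wrist 347.498198894973 (321.3515226037089, 238.34456421161593) [227.70130265 638.92279932 383.4675766 ] [[0.439, 0.898, -0.001], [0.864, -0.422, 0.276], [0.247, -0.122, -0.961]]
{'t': 0.15, 'joint_pos': array([-1.22512774,  0.47759907,  0.02234758,  1.55617861, -0.01148401,
        1.10928926, -0.08310033]), 'joint_velocities': array([ 0.00096673, -0.0003448 ,  0.00026581, -0.00490759, -0.00027196,
       -0.00027365,  0.00038953]), 'effort': array([ 3.08037757e-03, -5.83293629e+01,  1.53685827e+00, -2.72876537e+01,
       -5.42608963e-02,  1.44693800e-02,  8.06616845e-05]), 'tool_pos': array([295.71569478, 606.31613122, 243.93186239]), 'ee_rot': array([-9.85512575e-05,  2.24930902e-01,  9.74374485e-01, -6.65760344e-04]), 'wrist_force': array([-0.29230463,  0.48648785, -0.10759331]), 'moment': array([ 0.0363643 , -0.02564629, -0.02774959]), 'grip_force': 0.0, 'opening': 87.85126977389703}
```

View pics/top0.png

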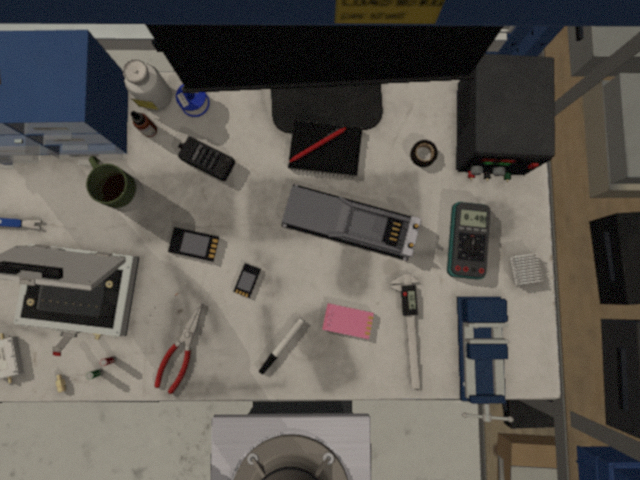

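View pics/scene0.png

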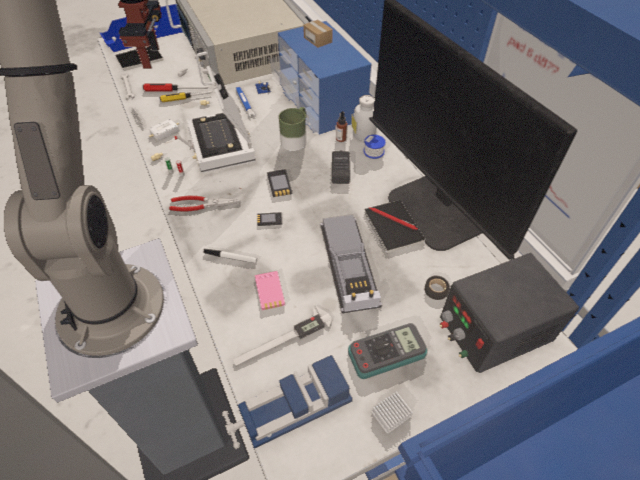

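The top view shows the target pack at about (194,244), with its nose to the right. The smaller decoy is at (247,281) and the pink one at (348,321). The cradle is at (350,220), with its deck at the left and end block at the right near (412,237). In the scene view the pack is at (280,183) and the cradle at (351,262).

```bash
cat > b.py <<'E'
from h import *
import pickle
C=pickle.load(open('C0.pkl','rb'));T,S=C['top'],C['scene']
print('pack tri',two(T,(194,244),S,(280,183)))
def comp(c,box,k):
    x0,y0,x1,y1=box; return cv2.resize(c['im'][y0:y1,x0:x1],None,fx=k,fy=k,interpolation=cv2.INTER_CUBIC)
def dark(c,box,th):
    x0,y0,x1,y1=box; g=c['im'][y0:y1,x0:x1].max(2); m=(g<th).astype(np.uint8)
    n,l,s,ce=cv2.connectedComponentsWithStats(m); i=1+s[1:,4].argmax()
    cn=cv2.findContours((l==i).astype(np.uint8),0,1)[0]; r=cv2.minAreaRect(np.vstack(cn)); 
    return (np.array(cv2.boxPoints(r))+[x0,y0],r)
for c,b in ((T,(160,218,235,275)),(S,(258,163,302,203))):
    p,r=dark(c,b,95); print(p.round(1).tolist(),r); 
    if c is T: print([onz(T,q,14).round(1).tolist() for q in p])
out=np.zeros((600,800,3),np.uint8)
a=comp(T,(270,175,430,265),4); out[:360,:640]=a
b=comp(S,(315,208,390,318),2.18);b=cv2.resize(S['im'][208:318,315:390],(163,240)); out[360:,:163]=b
b=comp(T,(160,220,230,268),5); out[360:,170:520]=b
b=comp(S,(260,163,300,203),6); out[360:,530:770]=b
cv2.imwrite('pics/b.png',out[:,:,::-1])
E
python3 b.py
```

```text
pack tri (array([498.7494801 , 199.41023675,  10.60767587]), np.float64(1.89232039190575))
[[153.2, 249.1], [161.4, 211.4], [222.3, 224.6], [214.2, 262.3]] ((27.798738479614258, 18.8258113861084), (62.32686233520508, 38.57722473144531), 12.26477336883545)
[[487.2, 281.9, 14.0], [565.6, 267.9, 14.0], [537.7, 141.6, 14.0], [459.7, 156.7, 14.0]]
[[266.9, 172.5], [285.2, 167.9], [291.5, 192.9], [273.1, 197.5]] ((21.176475524902344, 19.70587921142578), (25.708772659301758, 18.91777801513672), 75.96376037597656)
```

View pics/b.png

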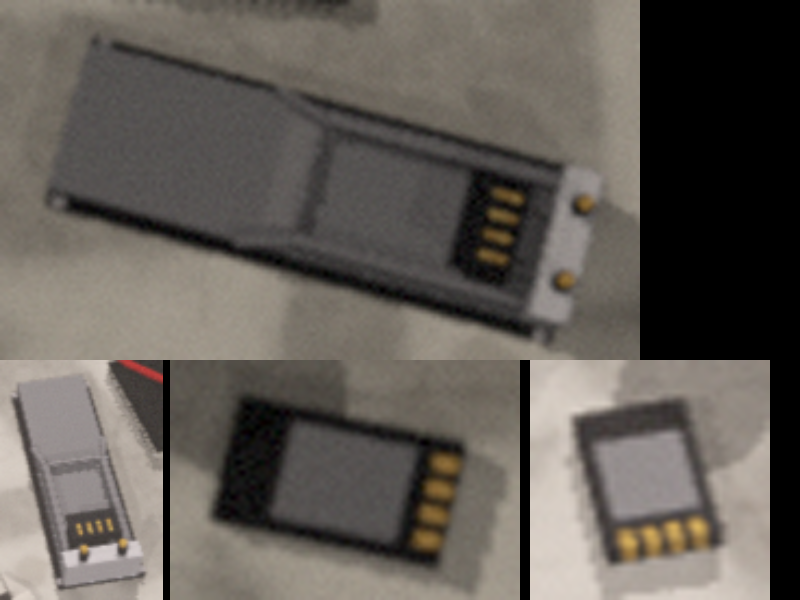

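The composite shows the pack corners in the top view at about (175,228), (219,236), (213,261) and (168,252), with brass on the right. On the cradle the deck end runs from (294,185) to (284,225), and the lip crest edge from (352,207) to (345,234). The end block is near (412,235).

```bash
python3 - <<'E'
from h import *
import pickle
C=pickle.load(open('C0.pkl','rb'));T,S=C['top'],C['scene']
tp=[(175,227.6),(218.6,236.4),(213.4,261.2),(168.4,252)];sp=[(285.8,170),(292,193.8),(273.3,196.7),(267.5,172.3)]
P=[]
for a,b in zip(tp,sp):
    X,e=two(T,a,S,b); print(X.round(1),round(e,1)); P.append(onz(T,a,14))
P=np.array(P); print(P.round(1),P.mean(0)); print(np.linalg.norm(P-np.roll(P,1,0),axis=1))
n=P[1]+P[2]-P[0]-P[3]; print('yaw nose',np.degrees(np.arctan2(n[1],n[0])))
d=[onz(T,p,20) for p in [(294.3,186),(284.5,224.5)]]; l=[onz(T,p,25) for p in [(352,207),(345,233.8)]]
e=[onz(T,p,43) for p in [(411.2,216.2),(420.7,218),(412,256.2),(402,253.7)]]
for k in (d,l,e): print(np.round(k,1).tolist(), np.mean(k,0).round(1))
v=np.mean(e,0)-np.mean(d,0); print('cradle yaw',np.degrees(np.arctan2(v[1],v[0])),np.linalg.norm(v[:2]),'exp 264')
q=monitor.sense()['ee_rot'];M=Ro.from_quat([q[1],q[2],q[3],q[0]]).as_matrix();print(M.round(4))
E
```

```text
[533.  238.8  12.8] 2.6
[514.1 150.3   6.2] 0.0
[462.6 159.1   9.8] 0.7
[482.1 249.9  15.4] 2.4
[[531.6 238.8  14. ]
 [513.1 148.8  14. ]
 [461.9 158.3  14. ]
 [481.1 250.7  14. ]] [496.94594037 199.15420724  14.        ]
[51.89142801 91.95703806 52.07439446 94.39119129]
yaw nose -101.64111927456923
[[617.7, -7.1, 20.0], [536.9, 12.8, 20.0]] [577.3   2.8  20. ]
[[572.4, -126.5, 25.0], [516.7, -111.5, 25.0]] [ 544.6 -119.    25. ]
[[550.1, -245.0, 43.0], [546.4, -264.2, 43.0], [468.9, -244.6, 43.0], [473.9, -224.6, 43.0]] [ 509.8 -244.6   43. ]
cradle yaw -105.25657089767496 256.431814672651 exp 264
[[-8.988e-01  4.383e-01 -5.000e-04]
 [ 4.383e-01  8.988e-01 -1.300e-03]
 [-1.000e-04 -1.300e-03 -1.000e+00]]
```

Call:
arm_command(
  steps=[
    [0, 0, -0.045, 0],
    [0, 0, -0.045, 0],
    [-0.034, -0.026, 0, 0],
    [-0.034, -0.026, 0, 0],
    [-0.034, -0.026, 0, 0],
    [-0.034, -0.026, 0, 0],
    [-0.034, -0.026, 0, 0],
    [-0.034, -0.026, 0, 0],
  ],
  claw=0,
)

```text
t: 0.95
tool_pos: [411.3, 375.2, 334.5]
ee_rot: [-0.0, 0.225, 0.974, -0.0]
wrist_force: [0.3, -0.4, -0.2]
opening: 87.6
grip_force: 0.0
```

Call:
arm_command(
  steps=[
    [-0.038, -0.03, 0, 0],
    [-0.038, -0.03, 0, 0],
    [-0.038, -0.03, 0, 0],
    [-0.038, -0.03, 0, 0],
    [0, 0, 0, 8.4],
    [0, 0, 0, 8.4],
    [0, 0, 0, 8.4],
    [0, 0, 0, 8.4],
  ],
)

```text
t: 1.75
tool_pos: [494.7, 202.3, 334.4]
ee_rot: [-0.0, 0.5, 0.866, -0.0]
wrist_force: [0.2, 0.1, 0.1]
opening: 87.7
grip_force: 0.0
```

Call:
arm_command(
  steps=[
    [0, 0, 0.02, 8.4],
    [0, 0, 0.02, 8.4],
    [0, 0, 0.02, 8.4],
    [0, 0, 0.02, 8.4],
    [0, 0, 0.02, 8.4],
    [0, 0, 0.01, 0],
    [0, 0, 0, 0],
    [0, 0, 0, 0],
  ],
)

```text
t: 2.55
tool_pos: [495.2, 202.7, 225.2]
ee_rot: [0.0, 0.774, 0.633, 0.0]
wrist_force: [-0.9, -0.1, 0.4]
opening: 87.9
grip_force: 0.0
```

```bash
cat > c.py <<'E'
from h import *
import pickle,sys
c=cam('wrist'); n=sys.argv[1]; save(c,n+'.png'); pickle.dump(c,open(n+'.pkl','wb')); s=monitor.sense(); print(s['t'],s['tool_pos'],s['ee_rot'],s['joint_pos'])
E
python3 c.py w1
```

```text
2.6 [495.42322398 202.77859936 225.5484661 ] [6.75809731e-05 7.74261953e-01 6.32864876e-01 6.86595045e-04] [-0.82071147  0.27580101  0.3804488   1.93178946 -0.12441007  0.95512345
 -0.58170442]
```

View pics/w1.png

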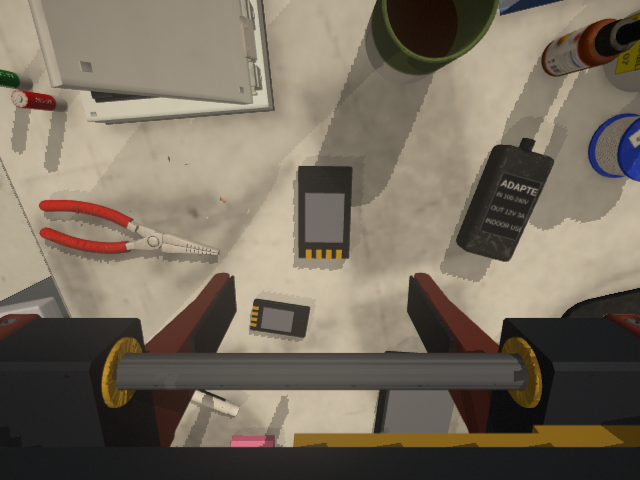

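The wrist view shows the pack with corners at about (299,167), (352,167), (349,259) and (293,258), brass at the bottom. The small decoy is at (280,318) and the brick at (505,200).

```bash
cat >> h.py <<'E'
def packcorners(c,guess,box=None):
    # sub-pixel corners near guesses
    g=cv2.cvtColor(c['im'],cv2.COLOR_RGB2GRAY)
    p=np.array(guess,np.float32).reshape(-1,1,2)
    return cv2.cornerSubPix(g,p,(6,6),(-1,-1),(3,50,.01)).reshape(-1,2)
E
python3 - <<'E'
from h import *
import pickle
w=pickle.load(open('w1.pkl','rb'));C=pickle.load(open('C0.pkl','rb'));T=C['top']
p=packcorners(w,[(299,167),(352,167),(349,259),(293,258)]); print(p)
P=np.array([onz(w,q,14) for q in p]); print(P.round(1).tolist(),P.mean(0)); print(np.linalg.norm(P-np.roll(P,1,0),axis=1))
n=P[2]+P[3]-P[0]-P[1]; print('yaw',np.degrees(np.arctan2(n[1],n[0])))
tp=[(168.4,252),(175,227.6),(218.6,236.4),(213.4,261.2)]
for perm in ([0,1,2,3],[1,0,3,2]): print([ (lambda r:(r[0].round(1).tolist(),round(r[1],1)))(two(w,p[i],T,tp[perm[i]])) for i in range(4)])
E
```

```text
[[298.3535  165.5854 ]
 [351.85175 166.42383]
 [345.2104  258.82797]
 [296.68222 256.61908]]
[[482.6, 255.8, 14.0], [534.4, 244.5, 14.0], [510.4, 150.4, 14.0], [460.2, 163.2, 14.0]] [496.9026712 203.4685823  14.       ]
[95.30926354 53.03904266 97.04201573 51.84861737]
yaw -103.95373823649587
[([481.9, 254.9, 0.7], np.float64(0.8)), ([534.7, 243.2, -1.7], np.float64(1.7)), ([511.9, 149.4, 12.2], np.float64(3.0)), ([460.8, 160.4, 7.2], np.float64(3.5))]
[([506.3, 244.1, 43.8], np.float64(50.4)), ([507.0, 247.0, 23.8], np.float64(53.4)), ([486.1, 154.9, 16.9], np.float64(49.0)), ([486.8, 157.0, 33.2], np.float64(53.7))]
```

Call:
arm_command(
  steps=[
    [0, 0, 0.03, 0],
    [0, 0, 0.03, 0],
    [0, 0, 0.03, 0],
    [0, 0, 0.01, 0],
    [0, 0, 0, 0],
    [0, 0, 0, 0],
    [0, 0, 0, 0],
    [0, 0, 0, 0],
  ],
)

```text
t: 3.4
tool_pos: [495.7, 203.0, 126.0]
ee_rot: [0.0, 0.775, 0.632, 0.001]
wrist_force: [-0.8, 0.5, -0.2]
opening: 87.9
grip_force: 0.0
```

```bash
python3 c.py w2
```

```text
3.45 [495.48044184 202.90676246 125.73628787] [6.01292916e-05 7.74904138e-01 6.32077990e-01 9.94116878e-04] [-0.7774887   0.4145428   0.34039899  2.01486918 -0.20087891  0.74165272
 -0.51756117]
```

View pics/w2.png

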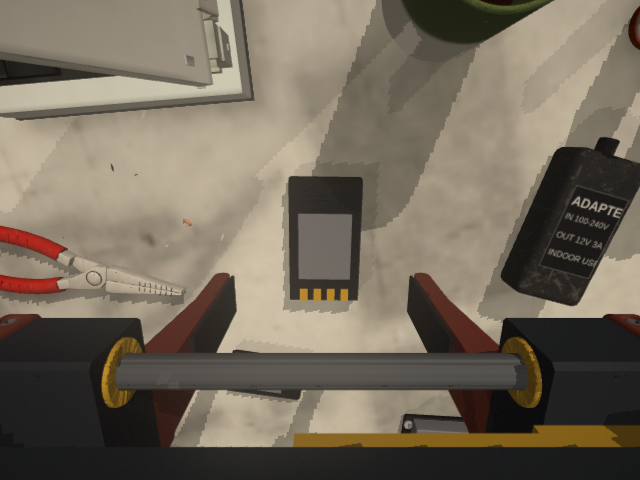

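The lower wrist view shows the pack's outline at (289,178), (362,178), (357,300) and (291,300). The tail outline is its bottom edge, because the camera sees the tail face.

```bash
python3 - <<'E'
from h import *
import pickle
w=pickle.load(open('w1.pkl','rb'));w2=pickle.load(open('w2.pkl','rb'))
def corners(c,box):
    x0,y0,x1,y1=box; im=c['im'][y0:y1,x0:x1].astype(int)
    m=((im.max(2)<62)).astype(np.uint8); m=cv2.morphologyEx(m,3,np.ones((3,3),np.uint8))
    n,l,s,_=cv2.connectedComponentsWithStats(m); i=1+s[1:,4].argmax(); m=l==i
    ys,xs=np.nonzero(m); print('bbox',xs.min()+x0,xs.max()+x0,ys.min()+y0,ys.max()+y0)
    rows=range(ys.min()+8,ys.max()-12)
    L=np.polyfit(rows,[np.nonzero(m[r])[0].min()+x0-.5 for r in rows],1);Rr=np.polyfit(rows,[np.nonzero(m[r])[0].max()+x0+.5 for r in rows],1)
    t,b=ys.min()-.5,ys.max()+.5
    return [(np.polyval(L,t),t+y0),(np.polyval(Rr,t),t+y0),(np.polyval(Rr,b),b+y0),(np.polyval(L,b),b+y0)]
g1=corners(w,(280,150,365,275));g2=corners(w2,(275,165,372,312))
print(np.round(g1,1).tolist(),np.round(g2,1).tolist())
g2b=[(289,177.5),(362.5,177.5),(357.5,300.5),(290.5,300.5)]
g1b=[(298.5,166),(352.5,166),(349,259),(294.5,258.5)]
for c,g in((w,g1),(w2,g2),(w2,g2b),(w,g1b)):
    P=np.array([onz(c,q,z) for q,z in zip(g,(0,0,14,14))]); a=(P[0]+P[1])/2;b=(P[2]+P[3])/2; d=b-a
    print(a.round(1),b.round(1),'len',np.linalg.norm(d[:2]),'w',np.linalg.norm(P[0]-P[1]),np.linalg.norm(P[2]-P[3]),'yaw',np.degrees(np.arctan2(d[1],d[0])),'ctr',(a+b)[:2]/2)
for i in range(4): X,e=two(w,g1b[i],w2,g2b[i]); print(X.round(1),round(e,1))
E
```

```text
bbox 299 351 166 257
bbox 289 362 177 299
[[298.5, 165.5], [352.1, 165.5], [347.4, 257.5], [298.5, 257.5]] [[288.2, 176.5], [362.9, 176.5], [356.4, 299.5], [290.0, 299.5]]
[508.7 249.6   0. ] [487.4 156.6  14. ] len 95.34716914735439 w 55.18430277455369 52.170689365304156 yaw -102.9007242933225 ctr [498.07013599 203.09826295]
[508.5 249.1   0. ] [487.5 156.3  14. ] len 95.10704529982806 w 56.53244576940755 52.63499587380974 yaw -102.69799936313824 ctr [497.99916676 202.70858044]
[508.5 248.3   0. ] [488.  155.3  14. ] len 95.21864289930988 w 55.67426569430288 53.170614524333544 yaw -102.40011016169025 ctr [498.23879512 201.83292832]
[508.8 249.    0. ] [485.9 155.5  14. ] len 96.30015918790558 w 55.663117572964325 58.215303081287125 yaw -103.78032262423784 ctr [497.3694351 202.262885 ]
[482.9 255.4  16.4] 0.3
[535.1 244.2  10.2] 0.7
[514.3 148.1  10.2] 0.3
[459.1 159.7  10.4] 4.6
```

Call:
arm_command(
  steps=[
    [0, 0.0025, 0.02, 1.1],
    [0, 0, 0.025, 0],
    [0, 0, 0.025, 0],
    [0, 0, 0.02, 0],
    [0, 0, 0.01, 0],
    [0, 0, 0, 0],
    [0, 0, 0, 0],
    [0, 0, 0, 0],
  ],
)

```text
t: 4.25
tool_pos: [498.1, 202.4, 25.7]
ee_rot: [0.0, 0.781, 0.625, 0.001]
wrist_force: [0.7, -1.5, -0.3]
opening: 87.9
grip_force: 0.0
```

Call:
arm_command(
  steps=[
    [0, 0, 0, 0],
    [0, 0, 0, 0],
    [0, 0, 0, 0],
    [0, 0, 0, 0],
    [0, 0, 0, 0],
    [0, 0, 0, 0],
    [0, 0, 0, 0],
    [0, 0, 0, 0],
  ],
  claw=1,
  newtons=20,
)

```text
t: 5.05
tool_pos: [497.4, 202.1, 24.7]
ee_rot: [-0.0, 0.781, 0.625, 0.0]
wrist_force: [0.6, 0.6, 1.0]
opening: 54.0
grip_force: 20.0
```

Call:
arm_command(
  steps=[
    [0, 0, -0.02, 0],
    [0, 0, -0.045, 0],
    [0, 0, -0.045, 0],
    [0, 0, -0.045, 0],
    [-0.04, 0.0125, -0.01, 0],
    [-0.045, 0.0145, -0.01, 0],
    [-0.045, 0.0145, -0.01, 0],
    [-0.045, 0.0145, -0.01, 0],
  ],
)

```text
t: 5.85
tool_pos: [512.9, 17.4, 219.9]
ee_rot: [-0.0, 0.781, 0.625, -0.0]
wrist_force: [0.6, 0.0, -2.9]
opening: 53.7
grip_force: 20.0
```

Call:
arm_command(
  steps=[
    [-0.045, 0.0145, 0, 0],
    [-0.045, 0.0145, 0, 0],
    [-0.045, 0.0145, 0, 0],
    [-0.045, 0.0145, 0, 0],
    [-0.01, 0, 0, 2],
    [0, 0, 0, 0],
    [0, 0, 0, 0],
    [0, 0, 0, 0],
  ],
)

```text
t: 6.65
tool_pos: [528.5, -176.7, 219.3]
ee_rot: [-0.001, 0.791, 0.612, 0.0]
wrist_force: [0.4, -0.6, -2.1]
opening: 53.9
grip_force: 20.0
```

```bash
python3 c.py w3
```

```text
6.7 [ 528.58054562 -176.79173752  219.40814507] [-5.23786592e-04  7.90636712e-01  6.12285306e-01  1.41320598e-04] [-0.22915158  0.34236272  0.55254151  1.89530165 -0.21724961  0.96364646
  0.1695463 ]
```

View pics/w3.png

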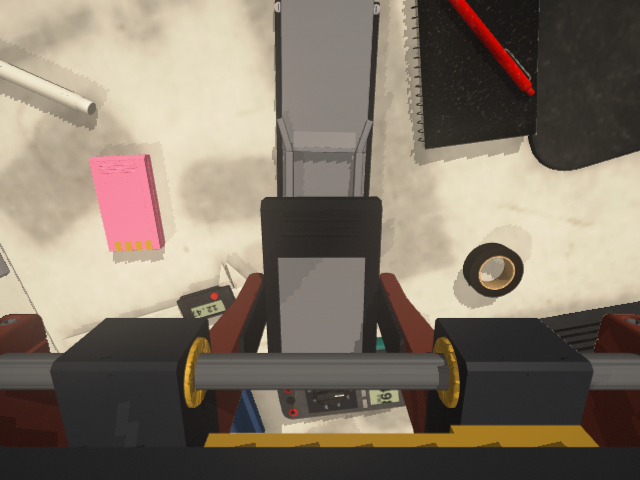

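The wrist view shows the deck running up the image between columns 277 and 378. The flares start near row 120, the lip is near rows 132–150, and the bay is partly hidden by the held pack (tail at row 197).

Call:
arm_command(
  steps=[
    [-0.02, 0, 0, 0],
    [-0.02, 0, 0, 0],
    [-0.015, 0, 0, 0],
    [0, 0, 0, 0],
    [0, 0, 0, 0],
    [0, 0, 0, 0],
    [0, 0, 0, 0],
    [0, 0, 0, 0],
  ],
)

```text
t: 7.5
tool_pos: [514.6, -231.5, 219.6]
ee_rot: [-0.0, 0.791, 0.611, 0.0]
wrist_force: [0.3, 0.2, -0.6]
opening: 53.8
grip_force: 20.0
```

```bash
python3 c.py w4; python3 - <<'E'
import cv2,numpy as np
a=cv2.imread('pics/w3.png')[0:200,265:390];b=cv2.imread('pics/w4.png')[0:200,255:390]
o=np.hstack([cv2.resize(x,None,fx=3,fy=3,interpolation=cv2.INTER_CUBIC) for x in(a,b)]);print(o.shape);cv2.imwrite('pics/c34.png',o)
E
```

```text
7.55 [ 514.58685291 -231.70167139  219.62755923] [-4.74095939e-05  7.91472839e-01  6.11204334e-01  6.99165727e-05] [-0.13553699  0.35666754  0.56742294  1.88029485 -0.22981201  0.96935698
  0.27881897]
(600, 780, 3)
```

View pics/c34.png

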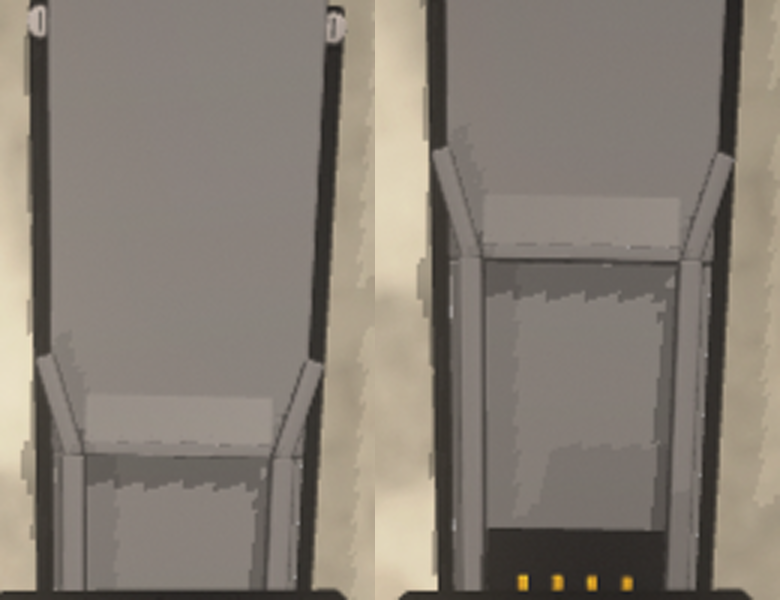

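The crops show the crest's inner edge at (293,151)–(356,152) in w3 and (291,86)–(356,87) in w4. The deck edges run (281,10)–(282,113) and (374,13)–(368,119). The keeper's front edge is at (292,176)–(352,177) in w4.

```bash
python3 - <<'E'
from h import *
import pickle
a=pickle.load(open('w3.pkl','rb'));b=pickle.load(open('w4.pkl','rb'))
A=lambda x,y:(x/3+265,y/3); B=lambda x,y:((x-375)/3+255,y/3)
cr=[(A(85,454),B(484,258)),(A(272,457),B(678,262))]; rp=[(A(86,394),B(484,193)),(A(272,398),B(679,198))]
fl=[(A(43,356),B(440,150)),(A(316,362),B(724,155))]
for n,L in(('crest25',cr),('ramp20',rp),('flare26',fl)):
    for p,q in L: X,e=two(a,p,b,q); print(n,X.round(1),round(e,1))
for n,L,z in(('crest',cr,25),('ramp',rp,20),('flare',fl,26)):
    for k,c in ((0,a),(1,b)):
        P=[onz(c,L[i][k],z) for i in(0,1)]; d=P[1]-P[0]; print(n,k,np.mean(P,0).round(1),'w',np.linalg.norm(d).round(1),'yaw',(np.degrees(np.arctan2(d[1],d[0]))-90).round(2))
l=[onz(a,A(*p),20) for p in((47,30),(50,340))];r=[onz(a,A(*p),20) for p in((327,40),(308,358))]
for s in(l,r): d=s[1]-s[0]; print('edge yaw',np.degrees(np.arctan2(d[1],d[0])),s[0].round(1))
d=(l[1]-l[0]);d/=np.linalg.norm(d); print('deck width',abs(np.cross(d[:2],(r[0]-l[0])[:2])))
k=[onz(b,B(*p),40) for p in((487,527),(665,530))]; print('keeper',np.mean(k,0).round(1))
wl=[onz(b,B(*p),29) for p in((484,270),(486,520))];wr=[onz(b,B(*p),29) for p in((680,270),(667,520))]
for s in(wl,wr): d=s[1]-s[0]; print('wall yaw',np.degrees(np.arctan2(d[1],d[0])),s[0].round(1))
# held pack tail in w3: top edge
E
```

```text
crest25 [ 518.9 -108.2   23.4] 0.2
crest25 [ 575.1 -123.8   21.5] 0.5
ramp20 [523.8 -90.9  21.5] 0.0
ramp20 [ 579.4 -106.6   19.7] 0.1
flare26 [514.5 -77.1  23.4] 0.4
flare26 [594.  -99.6  24.8] 0.5
crest 0 [ 547.  -115.9   25. ] w 58.2 yaw -105.44
crest 1 [ 546.7 -116.3   25. ] w 57.5 yaw -105.78
ramp 0 [551.6 -98.7  20. ] w 57.9 yaw -105.72
ramp 1 [551.5 -98.6  20. ] w 57.8 yaw -106.03
flare 0 [554.3 -88.5  26. ] w 82.7 yaw -105.74
flare 1 [554.2 -88.8  26. ] w 81.8 yaw -105.6
edge yaw -105.75022749104562 [540.    7.3  20. ]
edge yaw -106.06489707775587 [616.6 -15.2  20. ]
deck width 79.89203072203424
keeper [ 525.7 -190.7   40. ]
wall yaw -105.5516312332884 [ 518.3 -112.2   29. ]
wall yaw -106.29978414210531 [ 574.  -126.8   29. ]<stdin>:14: DeprecationWarning: Arrays of 2-dimensional vectors are deprecated. Use arrays of 3-dimensional vectors instead. (deprecated in NumPy 2.0)
```

Call:
arm_command(
  steps=[
    [0, 0, 0, 1.1],
    [0.04, 0, 0, 0],
    [0.04, 0, 0, 0],
    [0.04, 0, 0, 0],
    [0.04, 0, 0.02, 0],
    [0.039, 0, 0.03, 0],
    [0, 0, 0.04, 0],
    [0, 0, 0.04, 0],
  ],
)

```text
t: 8.35
tool_pos: [569.4, -38.5, 88.6]
ee_rot: [0.0, 0.797, 0.604, 0.001]
wrist_force: [0.4, 0.6, -1.5]
opening: 53.6
grip_force: 20.0
```

Call:
arm_command(
  steps=[
    [0, 0, 0.015, 0],
    [0, 0, 0.01, 0],
    [0, 0, 0.008, 0],
    [0, 0, 0.005, 0],
    [0, 0, 0, 0],
    [0, 0, 0, 0],
    [0, 0, 0, 0],
    [0, 0, 0, 0],
  ],
)

```text
t: 9.15
tool_pos: [568.9, -40.8, 52.2]
ee_rot: [0.0, 0.798, 0.603, 0.0]
wrist_force: [-0.5, -0.3, -1.4]
opening: 54.0
grip_force: 20.0
```

Call:
arm_command(
  steps=[
    [0, 0, 0.003, 0],
    [0, 0, 0.002, 0],
    [0, 0, 0.001, 0],
    [0, 0, 0, 0],
    [0, 0, 0.001, 0],
    [0, 0, 0, 0],
    [0, 0, 0, 0],
    [0, 0, 0, 0],
  ],
)

```text
t: 9.95
tool_pos: [568.6, -40.8, 44.8]
ee_rot: [0.0, 0.798, 0.603, 0.0]
wrist_force: [-0.9, -0.6, 0.6]
opening: 53.7
grip_force: 20.0
```

Call:
arm_command(
  steps=[
    [0, 0, 0, 0],
    [0, 0, 0, 0],
    [0, 0, 0, 0],
    [0, 0, 0, 0],
    [0, 0, 0, 0],
    [0, 0, -0.015, 0],
    [0, 0, -0.03, 0],
    [0, 0, -0.015, 0],
  ],
  claw=0,
)

```text
t: 10.75
tool_pos: [569.6, -41.2, 107.3]
ee_rot: [0.001, 0.798, 0.603, 0.001]
wrist_force: [0.2, -0.5, -0.2]
opening: 88.1
grip_force: 0.0
```

Call:
arm_command(
  steps=[
    [0.03, 0, 0, 0],
    [0.04, 0, 0, 0],
    [0, 0, 0, 0],
    [0, 0, 0, 0],
    [0, 0, 0, 0],
    [0, 0, 0, 0],
    [0, 0, 0, 0],
    [0, 0, 0, 0],
  ],
  claw=1,
)

```text
t: 11.55
tool_pos: [587.5, 25.8, 104.7]
ee_rot: [0.0, 0.798, 0.603, -0.0]
wrist_force: [0.1, -0.9, -0.4]
opening: 27.3
grip_force: 0.0
```

```bash
python3 - <<'E'
from h import *
import pickle
s=monitor.sense();print(s['tool_pos'],s['opening'])
o=[]
for n,b in(('top',(270,175,430,265)),('wrist',None)):
    c=cam(n); pickle.dump(c,open('d_'+n+'.pkl','wb')); o.append(c['im'] if b is None else cv2.resize(c['im'][b[1]:b[3],b[0]:b[2]],(640,360)))
p=np.vstack([cv2.resize(o[0],(480,270)),cv2.resize(o[1][:440],(480,330))]); cv2.imwrite('pics/d.png',p[:,:,::-1])
E
```

```text
[587.46902062  25.75205752 104.70631932] 27.301120046756928
```

View pics/d.png

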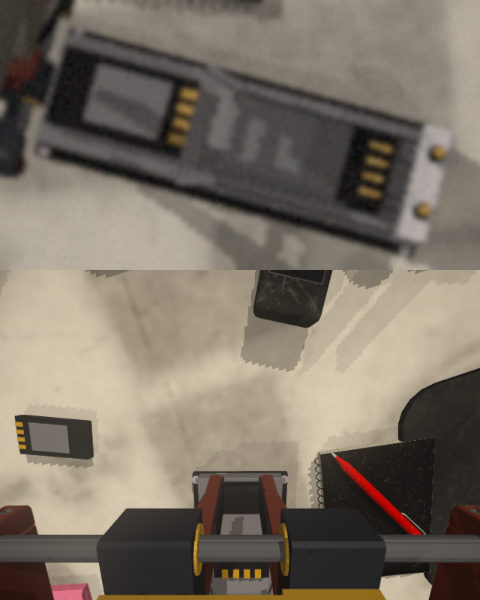

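The pack sits squarely on the deck with its nose towards the bay. Next I lower the closed fingers behind the tail.

Call:
arm_command(
  steps=[
    [0, 0, 0.025, 0],
    [0, 0, 0.025, 0],
    [0, 0, 0.009, 0],
    [0, 0, 0, 0],
    [-0.004, 0, 0, 0],
    [-0.005, 0, 0, 0],
    [-0.005, 0, 0, 0],
    [0, 0, 0, 0],
  ],
)

```text
t: 12.45
tool_pos: [584.1, 12.1, 46.5]
ee_rot: [0.0, 0.798, 0.603, 0.001]
wrist_force: [-0.1, 0.4, 0.4]
opening: 0.7
grip_force: 0.0
```

Call:
arm_command(
  steps=[
    [-0.008, 0, 0, 0],
    [-0.01, 0, 0, 0],
    [-0.01, 0, 0, 0],
    [-0.01, 0, 0, 0],
    [-0.01, 0, 0, 0],
    [-0.005, 0, 0, 0],
    [0, 0, 0, 0],
    [0, 0, 0, 0],
  ],
)

```text
t: 13.25
tool_pos: [568.9, -38.4, 45.4]
ee_rot: [-0.0, 0.798, 0.603, -0.0]
wrist_force: [0.1, 0.6, -0.2]
opening: 0.6
grip_force: 0.0
```

Call:
arm_command(
  steps=[
    [-0.005, 0, 0, 0],
    [-0.007, 0, 0, 0],
    [-0.007, 0, 0, 0],
    [-0.007, 0, 0, 0],
    [-0.007, 0, 0, 0],
    [-0.007, 0, 0, 0],
    [-0.005, 0, 0, 0],
    [0, 0, 0, 0],
  ],
)

```text
t: 14.05
tool_pos: [557.1, -82.1, 45.9]
ee_rot: [0.0, 0.798, 0.603, 0.0]
wrist_force: [-0.4, 1.0, 0.1]
opening: 0.2
grip_force: 0.0
```

```bash
python3 - <<'E'
from h import *
import pickle
s=monitor.sense();p=s['tool_pos'];print(p,s['wrist_force'])
u=np.array([-.2714,-.9625]);print('tcp cx',(p[:2]-[546.9,-116.1])@u-7)
c=cam('top');S=cam('scene');W=cam('wrist')
a=cv2.resize(c['im'][175:265,270:430],(560,315),interpolation=2);b=cv2.resize(S['im'][205:320,305:395],(225,287),interpolation=2);w=cv2.resize(W['im'][150:],(400,206))
o=np.zeros((602,800,3),np.uint8);o[:315,:560]=a;o[315:,:225]=b;o[315:521,230:630]=w
cv2.imwrite('pics/e.png',o[:600,:,::-1])
E
```

```text
[557.05199743 -82.09958293  45.87340346] [-0.39589429  1.03207902  0.14498962]
tcp cx -42.48065353400031
```

View pics/e.png

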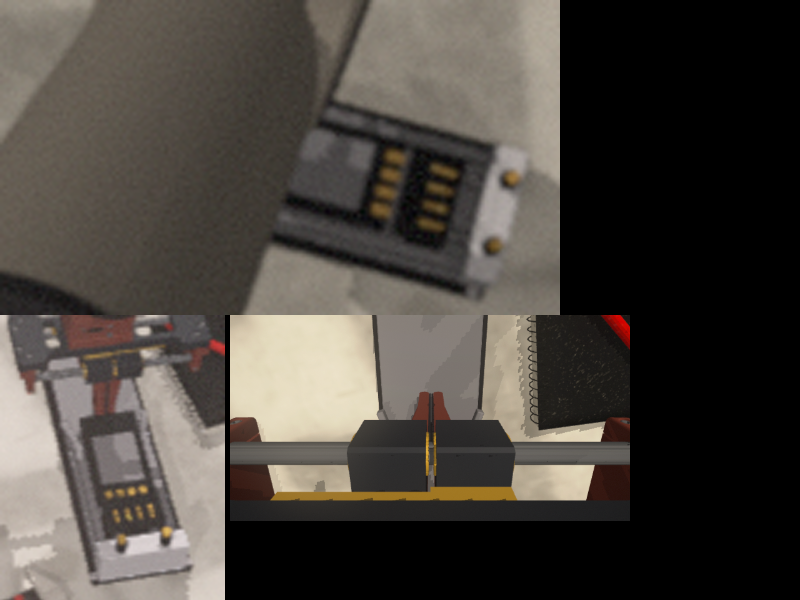

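The views show the pack straight in the bay mouth, with its nose short of the keeper and fingers at its tail. I push on with the tips rising over the ramp.

Call:
arm_command(
  steps=[
    [-0.003, 0, -0.001, 0],
    [-0.004, 0, -0.001, 0],
    [-0.004, 0, -0.001, 0],
    [-0.004, 0, -0.001, 0],
    [0, 0, 0, 0],
    [0, 0, 0, 0],
    [0, 0, 0, 0],
    [0, 0, 0, 0],
  ],
)

```text
t: 15.0
tool_pos: [553.0, -95.7, 49.6]
ee_rot: [0.0, 0.798, 0.603, -0.0]
wrist_force: [0.6, -0.1, -0.1]
opening: 0.5
grip_force: 0.0
```

Call:
arm_command(
  steps=[
    [0.006, 0, 0, 0],
    [0, 0, -0.006, 0],
    [0, 0, -0.004, 0],
    [0, 0, 0, 0],
    [-0.004, 0, 0, 0],
    [-0.003, 0, 0, 0],
    [-0.003, 0, 0, 0],
    [0, 0, 0, 0],
  ],
)

```text
t: 15.8
tool_pos: [551.8, -99.5, 59.6]
ee_rot: [-0.0, 0.798, 0.603, 0.0]
wrist_force: [0.2, 1.6, 2.0]
opening: 0.4
grip_force: 0.8
```

Call:
arm_command(
  steps=[
    [-0.002, 0, 0, 0],
    [-0.002, 0, 0, 0],
    [0, 0, 0, 0],
    [0, 0, 0, 0],
    [0, 0, 0, 0],
    [0, 0, 0, 0],
    [0, 0, 0, 0],
    [0, 0, 0, 0],
  ],
)

```text
t: 16.6
tool_pos: [551.1, -102.1, 59.7]
ee_rot: [-0.0, 0.797, 0.604, 0.0]
wrist_force: [1.8, 5.5, 1.3]
opening: 0.3
grip_force: 2.2
```

Call:
arm_command(
  steps=[
    [-0.002, 0, 0, 0],
    [-0.002, 0, 0, 0],
    [0, 0, 0, 0],
    [0, 0, 0, 0],
    [0, 0, 0, 0],
    [0, 0, 0, 0],
    [0, 0, 0, 0],
    [0, 0, 0, 0],
  ],
)

```text
t: 17.4
tool_pos: [550.2, -105.5, 59.7]
ee_rot: [-0.001, 0.797, 0.604, 0.001]
wrist_force: [1.4, 6.5, 2.0]
opening: -0.0
grip_force: 2.6
```

Call:
arm_command(
  steps=[
    [-0.002, 0, 0, 0],
    [-0.001, 0, 0, 0],
    [-0.001, 0, 0, 0],
    [0, 0, 0, 0],
    [0, 0, 0, 0],
    [0, 0, 0, 0],
    [0, 0, 0, 0],
    [0, 0, 0, 0],
  ],
)

```text
t: 18.2
tool_pos: [549.4, -108.6, 59.8]
ee_rot: [-0.001, 0.797, 0.604, 0.001]
wrist_force: [1.9, 7.5, 2.1]
opening: 0.6
grip_force: 3.3
```

Call:
arm_command(
  steps=[
    [-0.001, 0, 0, 0],
    [-0.001, 0, 0, 0],
    [0, 0, 0.001, 0],
    [0, 0, 0.001, 0],
    [0, 0, 0.001, 0],
    [0, 0, 0, 0],
    [0, 0, 0, 0],
    [0, 0, 0, 0],
  ],
)

```text
t: 19.0
tool_pos: [549.0, -109.7, 56.6]
ee_rot: [-0.001, 0.797, 0.604, 0.001]
wrist_force: [1.5, 9.8, 0.1]
opening: 0.5
grip_force: 4.7
```

Call:
arm_command(
  steps=[
    [0, 0, 0.001, 0],
    [0, 0, 0.001, 0],
    [0, 0, 0.001, 0],
    [0, 0, 0.001, 0],
    [0, 0, 0, 0],
    [0, 0, 0, 0],
    [0, 0, 0, 0],
    [0, 0, 0, 0],
  ],
)

```text
t: 19.8
tool_pos: [548.4, -113.3, 53.2]
ee_rot: [0.0, 0.798, 0.603, 0.0]
wrist_force: [-1.0, 3.0, 8.0]
opening: 0.6
grip_force: 4.1
```

Call:
arm_command(
  steps=[
    [0, 0, -0.005, 0],
    [0.01, 0, -0.01, 0],
    [0.02, 0, -0.03, 0],
    [0.04, 0, -0.03, 0],
    [0.045, 0, -0.02, 0],
    [0.045, 0, -0.02, 0],
    [0.045, 0, 0, 0],
    [0, 0, 0, 0],
  ],
)

```text
t: 20.6
tool_pos: [605.2, 93.3, 168.4]
ee_rot: [-0.001, 0.794, 0.607, 0.002]
wrist_force: [-1.4, 0.3, -0.5]
opening: 0.6
grip_force: 0.0
```

Call:
arm_command(
  steps=[
    [0, -0.045, 0, 0],
    [0, -0.045, 0, 0],
    [0, -0.045, 0, 0],
    [0, -0.045, 0, 0],
    [0, 0, 0, 0],
    [0, 0, 0, 0],
    [0, 0, 0, 0],
    [0, 0, 0, 0],
  ],
)

```text
t: 21.4
tool_pos: [432.1, 132.8, 167.9]
ee_rot: [0.0, 0.798, 0.603, 0.0]
wrist_force: [0.7, 0.5, 0.4]
opening: 0.5
grip_force: 0.0
```

```bash
python3 - <<'E'
from h import *
import pickle
print(monitor.sense()['tool_pos'])
c=cam('top');S=cam('scene');pickle.dump((c,S),open('f.pkl','wb'))
a=cv2.resize(c['im'][190:265,320:430],(550,375),interpolation=2);b=cv2.resize(S['im'][205:320,305:395],(250,319),interpolation=2)
o=np.zeros((600,800,3),np.uint8);o[:375,:550]=a;o[:319,550:]=b
cv2.imwrite('pics/f.png',o[:,:,::-1])
u=np.array([-.2714,-.9625]);v=np.array([.9625,-.2714])
def X(cx,cy,z): q=np.array([546.9,-116.1])+(cx+7)*u+cy*v; return [*q,z]
for n,cx,z in(('nose@seated',89,31),('tail topedge@seated',-3,31),('tail out',-15,39),('nose81',81,31),('keeper at block 81',71,40),('keeper block89',79,40),('crest',-7,25)):
    P=X(cx,0,z); t=proj(c,P); s=proj(S,P); print(n,((t-[320,190])*5).round(0),((s-[305,205])*[250/90,319/115]+[550,0]).round(0))
E
```

```text
[432.14207393 132.81098147 167.88292028]
nose@seated [363. 207.] [698. 225.]
tail topedge@seated [146. 146.] [673. 138.]
tail out [119. 136.] [671. 121.]
nose81 [344. 201.] [695. 217.]
keeper at block 81 [324. 192.] [693. 201.]
keeper block89 [343. 197.] [696. 209.]
crest [135. 146.] [672. 138.]
```

View pics/f.png

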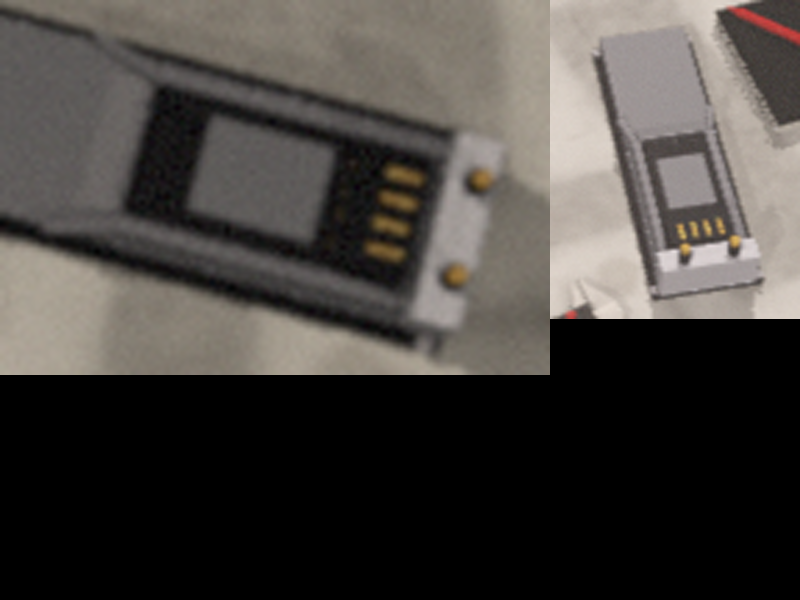

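The final views show the pack's tail edge at (140,150) in the crop, against the projected crest at (135,146). The ramp is uncovered and the contact block is pushed back, so the pack is seated.

```bash
python3 -c "
from plant import arm
print(arm.close_job())"
```

```text
the job is handed in; nothing more can be done
None
```

The pack is seated in the cradle behind the lip, as far as the final camera views show, the gripper is clear, and the job was handed in at about 21.5 s; no verdict came back.

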